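# Make up the filtration kit and the column kit

### The arm

A 6-joint arm with a two-finger parallel gripper is mounted at the origin on a cart in front of the work surface, level with it; the furniture and walls round the work are solid. World frame = base frame: x ahead of the robot, y to its left, z up, the work surface at z = 0. Lengths are in mm, angles in degrees, forces in N, time in s.
With the tool pointing down it reaches from about 300 to 850 mm from the base axis. Payload 4.2 kg.
Tool frame: the origin (TCP) lies midway between the tips of the shut fingers; the grasp point (between the pads) lies 19 mm behind it (pinch_z is the distance from the TCP to the grasp point, in mm); z points along the fingers, y is the line along which they close (so a half turn about z gives the same grasp; the last joint's range is limited). The gripper opens to 91 mm and grips with 3 to 60 N. Pads are 32 mm wide; open, the fingers measure 118 mm over their backs; the gripper's body (76 mm by 178 mm) begins 60 mm behind the grasp point.
Start: joints at [70.989, 18.312, 89.639, -0, 72.044, -1.146], TCP at [176.397, 547.291, 213.976] pointing down, gripper open.
Joint ranges: [-177.97, 177.97], [-48.28, 115.42], [12.27, 149.76], [-77.06, 257.06], [2.81, 150.46], [-146.56, 146.56]. Speed limits (degrees/s): [147.25, 147.25, 180, 180, 180, 180].

### API

Orientations are given as [roll, pitch, yaw] about the fixed x, y, z axes, in that order (R = Rz(yaw) Ry(pitch) Rx(roll)).
In Python, from workcell import * gives the robot as it stands.
- The arm moves only by the tool step_arm, never from a script. Its argument "steps" is a list of rows, each a list of 7 numbers: the turn, a rotation vector about the tool's x, y, z in degrees, then the shift along the tool's x, y, z in mm, then the opening, from 0 (shut) to 1 (fully open). In form: [[rx, ry, rz, x, y, z, hand], ...]. A call has exactly 8 rows; each row shifts and turns the commanded pose from where the row before left it, along the tool's axes as they then stand; what a row does not reach is not made up. A row lasts 1/8 s, in which the tool goes at most 62.5 mm and 10.7 degrees, less where a joint would pass 70% of its speed; a pose out of reach is approached as far as the arm can. A call is refused whole if a number of a shift passes 62.5 or a number of a turn 10.7, either way. A call with a gripper value outside its range is refused whole. The fingers move at their own pace and stop on an object; "force" is the grip in N (left out, the last holds). Time passes only in rows, so rows that do not move let the fingers close, or fill a call up. It gives the time, the measured TCP pose, the force, the opening and the grip force at its end, in the units of the state.
- state(): the state, without advancing time (a new reading comes with each control period).
- grab_frame(name): name is "scene" or "top"; returns a dict with "image" (480x640x3 uint8, blue, green, red), "fovy" (degrees; the focal length in pixels is half the picture's height over the tangent of half this angle, whatever the lens; pixels are square), "cx", "cy" (the principal point, pixels), "origin" and "rotation" of the camera in the world. Camera axes: x right, y down, z forward; pixel columns grow to the right and rows downward; lengths in mm; the calibration is good to about 2 mm. A picture is of the moment at which its call begins. There is no depth.
- job_done(): hands the job in; it is judged then, once.
The state is a dict: "time_s": time; "qpos": joint angles; "qvel": joint speeds; "effort": joint torques, N m; "ee_pos": TCP position; "ee_rot": TCP orientation; "force": force on the tool from outside, world axes, zero at the start; "torque": the same for the moment, N m; "gripper_width": finger opening in mm; "gripper_force": force on a finger pad.
Only numpy, scipy, OpenCV 4.12 (cv2) and the standard library are available. Lean on these libraries where they do the work, as an engineer would, in place of code of your own. Each camera call takes 0.05 s, during which the arm holds its last target. There are 200 camera calls.

### The job

Make up two kits from the stock on the bench. In the rack with the shallow round seat: the syringe lying in the V saddles, the syringe filter flat in the round seat with its stem up, and a vial standing in the cup. In the rack that already has two fittings standing in it: the short column lying in the V saddles and the other vial standing in the cup.

Things in the scene. Friction and masses are not known exactly. Their poses are not given: they have to be found in the camera images.
- syringe: clear 10 ml syringe lying down, 132 mm long along its y axis; origin under the middle of its length, z up. Barrel 17 mm thick, axis at z = 9 mm, from y = -66 (nozzle) to +28 mm, 24 mm wide flange at +28 to +30, thin plunger to +66. Take it round the barrel's middle (y = -19 mm); that point belongs midway between the saddles, so that both carry the barrel, either way round
- short_column: short packed column lying down: beige tube with end nuts and red plugs, 162 mm long along its y axis; origin under the middle, z up. Tube 15 mm thick, axis at z = 8 mm; end nuts 16 mm wide, 57 to 70 mm from the middle. Its middle belongs midway between the saddles, either way round. (A longer one, 192 mm, lies at the right end of the bench: not wanted)
- disc_filter: blue and white syringe filter: round disc 26 mm across with a narrow stem on top, 14 mm tall in all, lying flat, rim in the lowest 5 mm; origin at the centre of its underside, z up. Take it low by the rim
- vial_1: small clear glass vial with a white cap, standing, 16 mm across, 38 mm tall; origin at the centre of its foot, z up; the two vials are alike and interchangeable
- vial_2: small clear glass vial with a white cap, standing, 16 mm across, 38 mm tall; origin at the centre of its foot, z up; the two vials are alike and interchangeable
- filter_rack: fixed grey rack 124 x 110 mm, base top at z = 8 mm, told by its round seat; origin: centre of underside, z up. V saddles at x = +-32, y = -27 mm (10 mm thick, 40 mm mouth, apex z = 14, tips z = 34) carry a tube along x, its underside then at z = 17. Vial cup at (-36, 30): bore 25, mouth 35, floor z = 11, rim z = 30. Filter seat at (33, 30): bore 34, floor z = 11, rim z = 16
- column_rack: fixed grey rack of the same size, told by two beige fittings standing fixed in it at x = -45 and -22, y = 30 mm (tops at z = 34); origin: centre of underside, z up. V saddles exactly as on filter_rack (x = +-32, y = -27 mm; a tube lies along x, underside at z = 17). Vial cup at (36, 30): bore 25, mouth 35, floor z = 11, rim z = 30 mm

How it is judged:
By the outcome, as a careful person would: the job done as asked, in the order asked, and still so for the second after the job is handed in, with the robot touching nothing.
It also fails if it takes over 128 s, if anything falls off the work surface, if the arm or the gripper's body presses on something with over 40 N, if the wrist force passes 120 N, or if a joint passes its speed limit or range.

## Working session

There is one attempt and no reset: what is moved stays moved. The work goes in short steps, Python scripts to look and compute and a tool call to move; the robot and the scene stay as the last step left them, time stands still between calls to the robot, and variables do not carry over. Pictures are saved under pics/ and viewed, at most 17 in all, crops included, and the job is handed in when it is done.

Besides the shell and the picture viewer there is one more tool, called after "Request:" by a JSON object that holds its "api" and its "payload". step_arm: Moves the arm, as the interface text tells. Its arguments: {"type":"object","properties":{"steps":{"type":"array","items":{"type":"array","items":{"type":"number"}}},"force":{"type":"number"}},"required":["steps"]}

```bash
mkdir -p pics; ls
python3 - <<'E'
from workcell import *
import cv2
print(state())
for n in("scene","top"):
    f=grab_frame(n);cv2.imwrite(f"pics/{n}0.png",f["image"])
    print({k:v for k,v in f.items() if k!="image"})
E
```

```text
pics
{'time_s': 0.0, 'qpos': array([ 7.09888198e+01,  1.83510629e+01,  8.97057582e+01, -1.00933435e-03,
        7.20426526e+01, -1.14689178e+00]), 'qvel': array([-0.01714308,  0.03843708,  0.00789178, -0.01467567, -0.06978752,
        0.16942386]), 'effort': array([-2.04938013e-03, -4.12467742e+01, -2.31966573e+01,  7.28021446e-02,
        4.57935117e-02, -1.47830319e-04]), 'ee_pos': array([176.24172693, 546.80446366, 213.13045658]), 'ee_rot': array([-1.79900527e+02, -1.03160145e-03,  1.62136023e+02]), 'force': array([-0.33826412, -0.02605078, -0.94163356]), 'torque': array([ 0.03862454, -0.00010739, -0.00549228]), 'gripper_force': 0.0, 'gripper_width': 91.27958437001311}
{'fovy': 43.72147228693231, 'cx': 326.70823297013357, 'cy': 237.12060832512867, 'origin': array([-281.11511181, -497.38495992,  701.67480824]), 'rotation': array([-123.64394443,    0.17094938,  -51.24672609])}
{'fovy': 49.838166609979154, 'cx': 320.5310673845953, 'cy': 240.64741236511264, 'origin': array([427.27842007, 104.50118291, 886.46628872]), 'rotation': array([-1.73821958e+02,  1.06489687e-01, -8.82856978e+01])}
```

View pics/scene0.png

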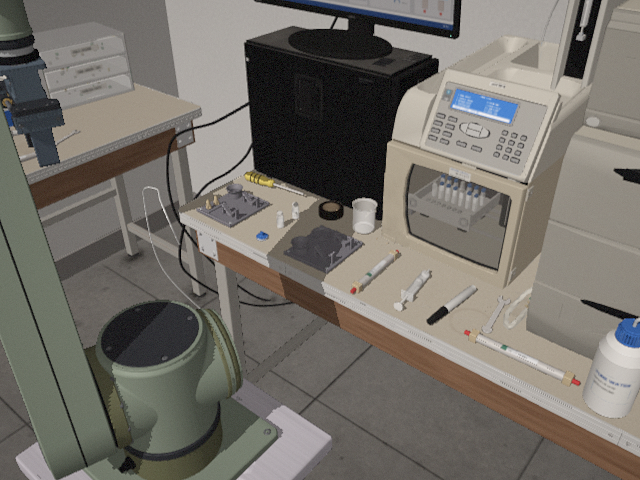

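View pics/top0.png

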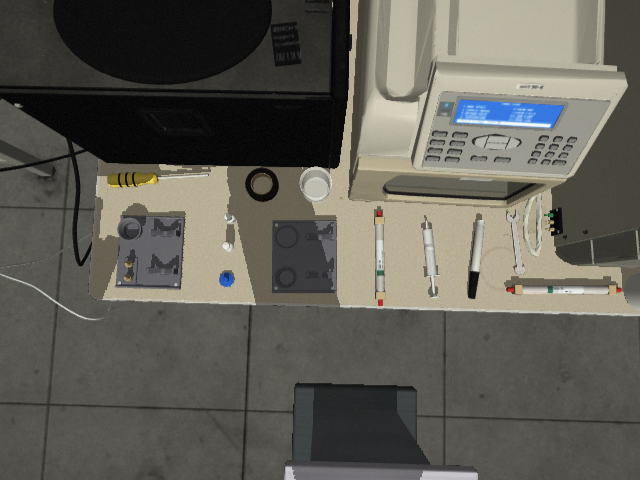

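```bash
cat > h.py <<'E'
import numpy as np,cv2
from scipy.spatial.transform import Rotation as R
def cam(f):
    return f["cx"],f["cy"],240/np.tan(np.radians(f["fovy"]/2)),np.array(f["origin"]),R.from_euler("xyz",f["rotation"],degrees=True).as_matrix()
def px2w(f,u,v,z):
    cx,cy,F,o,M=cam(f); d=M@np.array([(u-cx)/F,(v-cy)/F,1]); return o+d*(z-o[2])/d[2]
def w2px(f,p):
    cx,cy,F,o,M=cam(f); q=M.T@(np.array(p,float)-o); return np.array([cx+F*q[0]/q[2],cy+F*q[1]/q[2]])
E
python3 - <<'E'
from workcell import *
from h import *
f=grab_frame("top");im=f["image"]
for i,(x,y) in enumerate([(90,165),(250,165)]):
    cv2.imwrite(f"pics/c{i}.png",cv2.resize(im[y:y+150,x:x+200],None,fx=4,fy=4,interpolation=cv2.INTER_CUBIC))
c=im[165:315,245:345].astype(int)
cv2.imwrite("pics/c2.png",cv2.resize(np.clip(cv2.convertScaleAbs(im[205:305,265:345],alpha=2.2),0,255),None,fx=6,fy=6,interpolation=cv2.INTER_CUBIC))
for p in[(100,165),(340,165),(355,200),(530,205),(560,240),(380,300),(100,300)]: print(p,px2w(f,*p,0).round())
g=grab_frame("scene")
cv2.imwrite("pics/c3.png",cv2.resize(g["image"][170:320,190:390],None,fx=4,fy=4,interpolation=cv2.INTER_CUBIC))
E
```

```text
(100, 165) [645. 500.   0.]
(340, 165) [658.  79.   0.]
(355, 200) [596.  51.   0.]
(530, 205) [ 596. -253.    0.]
(560, 240) [ 537. -304.    0.]
(380, 300) [424.   5.   0.]
(100, 300) [410. 482.   0.]
```

View pics/c0.png

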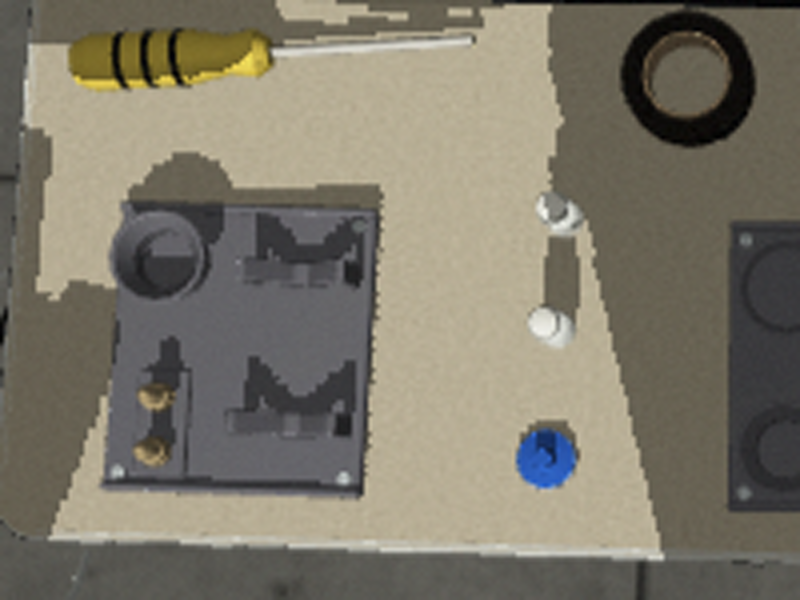

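View pics/c1.png

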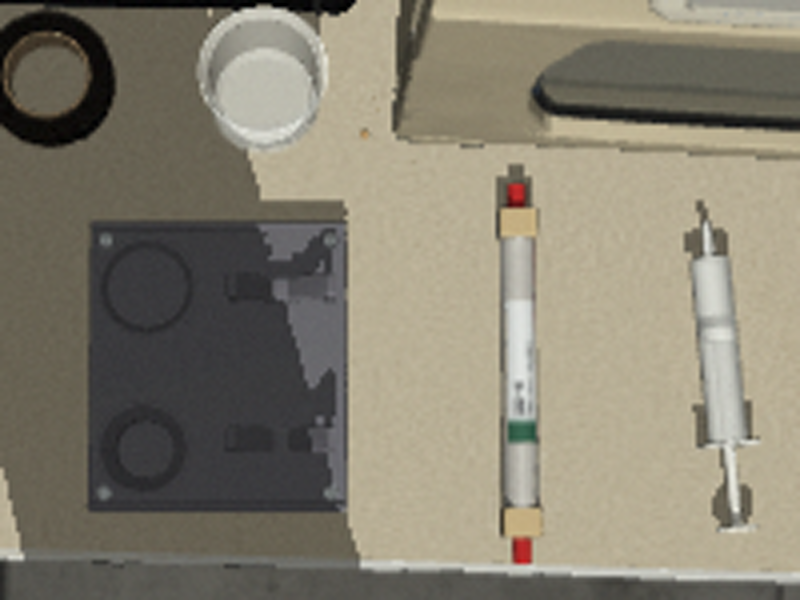

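View pics/c2.png

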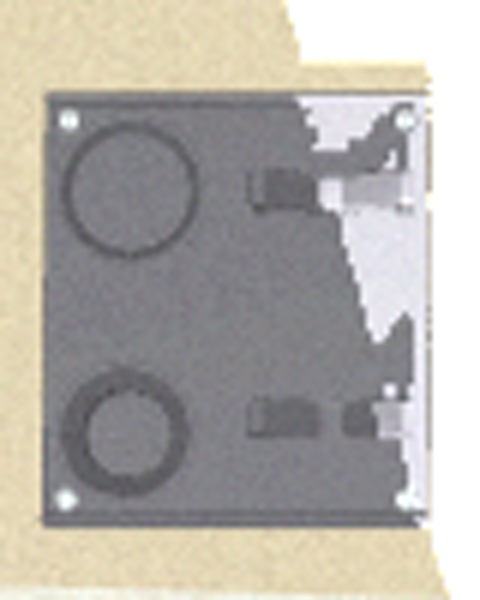

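View pics/c3.png

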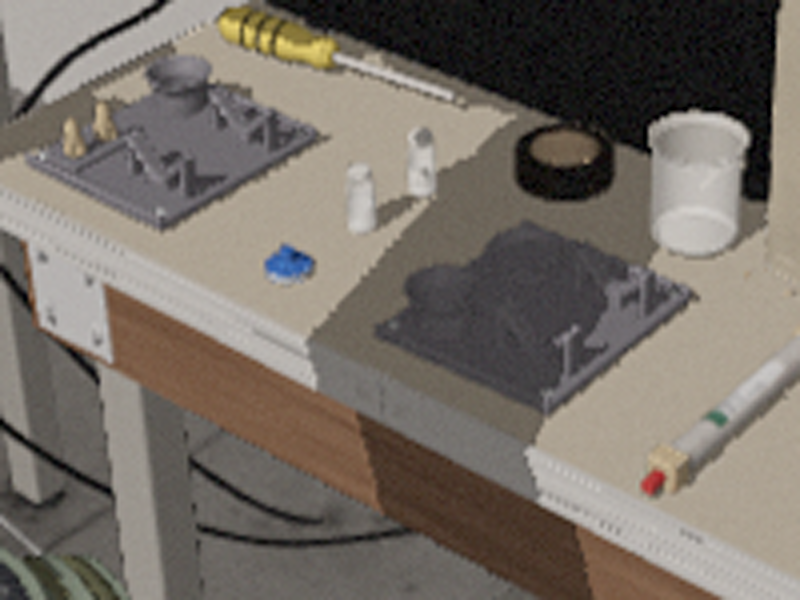

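Run:
```python
from workcell import *
from h import *
f=grab_frame("top");g=grab_frame("scene")
C0=lambda u,v,z:px2w(f,90+(u-1.5)/4,165+(v-1.5)/4,z)
C1=lambda u,v,z:px2w(f,250+(u-1.5)/4,165+(v-1.5)/4,z)
C2=lambda u,v,z:px2w(f,265+(u-2.5)/6,205+(v-2.5)/6,z)
C3=lambda u,v,z:px2w(g,190+(u-1.5)/4,170+(v-1.5)/4,z)
pr=lambda n,p:print(n,np.round(p,1).tolist())
def ang(a,b): d=a-b; return np.degrees(np.arctan2(d[1],d[0]))
s=[C2(69,120,8),C2(405,120,8),C2(66,499,8),C2(403,499,8)]
pr("filt rack c",sum(s)/4);print(ang(s[0],s[2]),ang(s[1],s[3]))
pr("seat",C2(130,190,16));pr("cup",C2(124,433,30))
pr("saddles",[C2(325,190,30),C2(325,418,30)])
k=[C0(360,228,8),C0(117,472,8),C0(343,478,8)]
pr("col rack c",(k[0]+k[1])/2);print(ang(k[0],k[2]),ang(k[2],k[1])+90)
k=[C0(122,205,8),C0(378,208,8),C0(362,494,8),C0(103,487,8)]
pr("col rack corners c",sum(k)/4);print(ang(k[0],k[3]),ang(k[1],k[2]))
pr("cup",C0(159,256,30)); pr("fit",[C0(155,395,34),C0(151,449,34)])
pr("v near top",[C0(542,322,38),C3(361,168,38)]);pr("foot",[C3(361,228,3)])
pr("v far top",[C0(552,208,38),C3(420,132,38)]);pr("foot",[C3(422,190,3)])
hsv=cv2.cvtColor(f["image"],cv2.COLOR_BGR2HSV)
m=cv2.inRange(hsv,(105,120,60),(125,255,255));m[:260]=0;m[300:]=0
M=cv2.moments(m,True);pr("disc",px2w(f,M["m10"]/M["m00"],M["m01"]/M["m00"],5));print(M["m00"])
hs=cv2.cvtColor(g["image"],cv2.COLOR_BGR2HSV);m=cv2.inRange(hs,(105,120,60),(125,255,255));m[:220]=0;m[245:]=0;m[:,290:]=0
M=cv2.moments(m,True);pr("disc scene",px2w(g,M["m10"]/M["m00"],M["m01"]/M["m00"],6));print(M["m00"])
a,b=C1(703,208,9),C1(735,530,9);pr("syr ends",[a,b]);n=(a-b)/np.linalg.norm(a-b);pr("len ang",[np.linalg.norm(a-b),ang(a,b)]);pr("grip",(a+b)/2+n*19); pr("axis pts",[C1(710,257,9),C1(726,440,9),C1(718,350,9)])
a,b=C1(516,181,8),C1(522,563,8);pr("col",[(a+b)/2,np.linalg.norm(a-b),ang(a,b)])
```

```text
filt rack c [495.2, 136.6, 8.0]
1.795476762678422 1.276852412339124
seat [527.2, 167.3, 16.0]
cup [458.1, 165.4, 30.0]
saddles [[527.2, 112.1, 30.0], [463.9, 110.1, 30.0]]
col rack c [494.2, 400.4, 8.0]
-0.4619503330090883 0.19791894200218962
col rack corners c [495.0, 399.6, 8.0]
0.28762456154021554 0.17136748072516453
cup [530.6, 429.1, 30.0]
fit [[472.3, 425.2, 34.0], [450.0, 425.3, 34.0]]
v near top [[506.9, 266.1, 38.0], [509.8, 268.5, 38.0]]
foot [[505.2, 266.5, 3.0]]
v far top [[554.6, 264.3, 38.0], [558.0, 269.0, 38.0]]
foot [[555.1, 266.5, 3.0]]
disc [451.6, 267.9, 5.0]
160.0
disc scene [452.9, 270.5, 6.0]
51.0
syr ends [[569.0, -69.7, 9.0], [432.0, -84.3, 9.0]]
len ang [137.8, 6.1]
grip [519.4, -75.0, 9.0]
axis pts [[547.9, -72.8, 9.0], [469.8, -80.2, 9.0], [508.0, -76.6, 9.0]]Traceback (most recent call last):
  File "<stdin>", line 27, in <module>
  File "<stdin>", line 8, in <lambda>
    return _wrapfunc(a, 'round', decimals=decimals, out=out)
    return _wrapit(obj, method, *args, **kwds)
    conv = _array_converter(obj)
ValueError: setting an array element with a sequence. The requested array has an inhomogeneous shape after 1 dimensions. The detected shape was (3,) + inhomogeneous part.
```

Run:
```python
from workcell import *
from h import *
f=grab_frame("top");g=grab_frame("scene")
def tri(a,b):
    A=[];B=[]
    for fr,p in((f,a),(g,b)):
        o=np.array(fr["origin"]);d=px2w(fr,*p,0)-o;d/=np.linalg.norm(d);P=np.eye(3)-np.outer(d,d);A.append(P);B.append(P@o)
    return np.linalg.lstsq(np.vstack(A),np.hstack(B),rcond=None)[0].round()
print("LL panel",tri((415,170),(424,148)));print("LR",tri((605,205),(542,178)));
print("LCD LL",tri((454,120),(451,107)),"UL",tri((461,92),(459,85)))
C1=lambda u,v,z:px2w(f,250+(u-1.5)/4,165+(v-1.5)/4,z)
a,b=C1(516,181,8),C1(522,563,8);print((a+b)/2,a-b)
print("nut ends",C1(518,210,8),C1(521,535,8))
cv2.imwrite("pics/p.png",cv2.resize(g["image"][40:300,360:620],None,fx=2.2,fy=2.2))
```

```text
LL panel [594. -13. 237.]
LR [ 551. -242.  268.]
LCD LL [633. -41. 310.] UL [653. -41. 344.]
[496.98446229   7.90631089   8.        ] [1.63032599e+02 5.43619573e+00 1.13686838e-13]
nut ends [565.91357627   9.54089037   8.        ] [427.19214419   5.81586127   8.        ]
```

View pics/p.png

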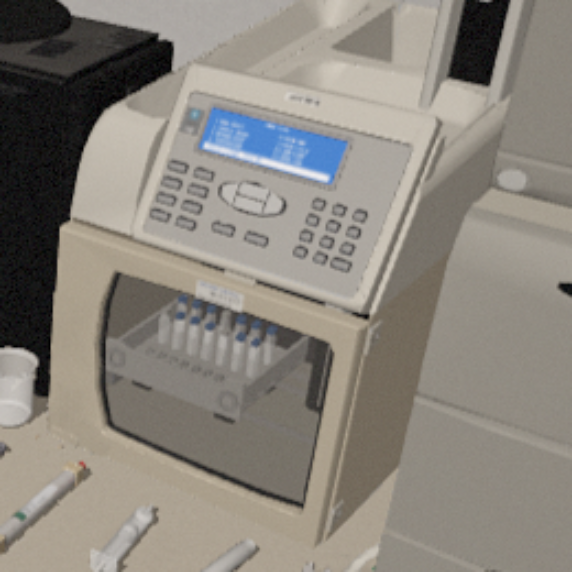

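Request:
{"api": "step_arm", "payload": {"steps": [[0,0,-8.93,0,0,0,0.5],[0,0,-8.93,0,0,0,0.5],[0,0,0,-28.5,-52,0,0.5],[0,0,0,-28.5,-52,0,0.5],[0,0,0,-28.5,-52,0,0.5],[0,0,0,-28.5,-52,0,0.5],[0,0,0,-28.5,-52,0,0.5],[0,0,0,-28.5,-52,0,0.5]], "force": 15}}

```text
time_s: 1.4
ee_pos: [348.1, 233.6, 214.3]
ee_rot: [180.0, 0.1, -180.0]
force: [1.1, 0.9, -0.3]
gripper_width: 46.1
gripper_force: 0.0
```

Request:
{"api": "step_arm", "payload": {"steps": [[0,0,0,-28.5,-52,15,0.5],[0,0,0,-28.5,-52,15,0.5],[0,0,0,-28.5,-52,15,0.5],[0,0,0,-28.5,-52,15,0.5],[0,0,0,-28.5,-52,15,0.5],[0,0,0,-28.5,-52,15,0.5],[0,0,-5.7,0,0,0,0.5],[0,0,0,0,0,0,0.5]]}}

```text
time_s: 2.4
ee_pos: [518.3, -77.3, 123.6]
ee_rot: [180.0, -0.0, -174.4]
force: [-0.7, -0.1, 0.6]
gripper_width: 45.9
gripper_force: 0.0
```

Request:
{"api": "step_arm", "payload": {"steps": [[0,0,0,0,1.9,35,0.5],[0,0,0,0,0,35,0.5],[0,0,0,0,0,30,0.5],[0,0,0,0,0,15,0.5],[0,0,0,0,0,5.5,0.5],[0,0,0,0,0,0,0.5],[0,0,0,0,0,0,0],[0,0,0,0,0,0,0]]}}

```text
time_s: 3.4
ee_pos: [518.7, -74.9, 4.2]
ee_rot: [-180.0, 0.1, -174.3]
force: [-0.6, -0.4, 0.0]
gripper_width: 28.5
gripper_force: 0.0
```

Request:
{"api": "step_arm", "payload": {"steps": [[0,0,0,0,0,0,0],[0,0,0,0,0,0,0],[0,0,0,0,0,0,0],[0,0,0,0,0,0,0],[0,0,0,0,0,0,0],[0,0,0,0,0,0,0],[0,0,0,0,0,0,0],[0,0,0,0,0,0,0]]}}

```text
time_s: 4.4
ee_pos: [518.4, -74.9, 3.7]
ee_rot: [-180.0, 0.0, -174.3]
force: [-0.6, -0.7, 5.1]
gripper_width: 16.7
gripper_force: 15.0
```

Request:
{"api": "step_arm", "payload": {"steps": [[0,0,0,0,0,-25,0],[0,0,0,0,0,-50,0],[0,0,4.2,0,0,0,0],[0,0,0,4.4,46.5,0,0],[0,0,0,4.4,46.5,0,0],[0,0,0,4.4,46.5,0,0],[0,0,0,4.4,46.5,0,0],[0,0,0,0,0,0,0]]}}

```text
time_s: 5.4
ee_pos: [494.9, 113.0, 77.9]
ee_rot: [180.0, -0.1, -178.3]
force: [-0.6, -0.4, 0.1]
gripper_width: 16.7
gripper_force: 15.0
```

Run:
```python
from workcell import *
from h import *
s=state();print(s["ee_pos"],s["ee_rot"],s["gripper_width"])
f=grab_frame("top");g=grab_frame("scene")
a=cv2.resize(f["image"][180:330,230:380],None,fx=3,fy=3);b=cv2.resize(g["image"][130:280,260:410],None,fx=3,fy=3)
cv2.imwrite("pics/hold1.png",np.hstack([a[:,:400],b[:,:400]]))
```

```text
[494.90605158 113.00688365  77.87937839] [ 1.79983298e+02 -5.81015051e-02 -1.78257990e+02] 16.685381055099953
```

View pics/hold1.png

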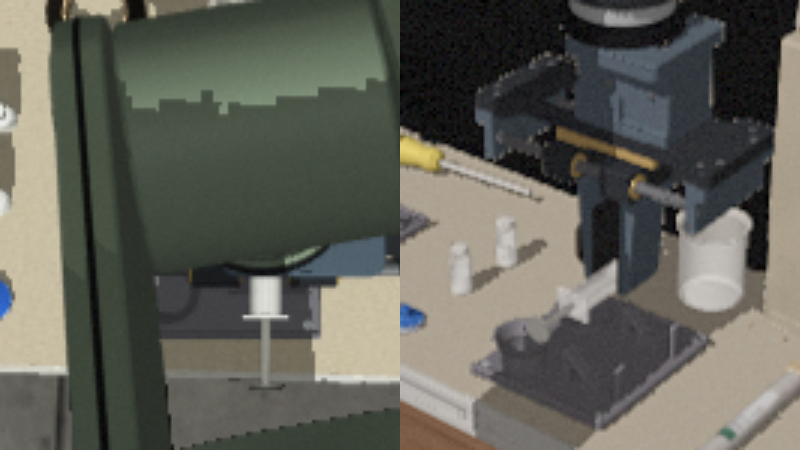

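Run:
```python
from workcell import *
from h import *
s=state();f=grab_frame("top");g=grab_frame("scene")
print(px2w(f,318.3,285.7,83),px2w(f,318.3,285.7,93))
print("plunger end",px2w(f,230+265/3,180+386/3,83))
print(w2px(f,[494.9-48,113-1,95]),w2px(f,[494.9-85,113-2,83]))
```

```text
[443.86559126 109.95090031  83.        ] [443.65914612 109.88307273  93.        ]
plunger end [408.58460431 108.82711753  83.        ]
[316.97106258 283.50256298] [316.95144836 307.76474546]
```

Request:
{"api": "step_arm", "payload": {"steps": [[0,0,0,-2.2,-1,0,0],[0,0,0,0,0,20,0],[0,0,0,0,0,20,0],[0,0,0,0,0,10,0],[0,0,0,0,0,5,0],[0,0,0,0,0,1,0],[0,0,0,0,0,0,0],[0,0,0,0,0,0,0]]}}

```text
time_s: 6.6
ee_pos: [498.2, 109.8, 22.9]
ee_rot: [180.0, 0.1, -178.5]
force: [-0.8, 0.4, -0.3]
gripper_width: 16.8
gripper_force: 15.0
```

Request:
{"api": "step_arm", "payload": {"steps": [[0,0,0,0,0,1.5,0],[0,0,0,0,0,0,0],[0,0,0,0,0,0,0.35],[0,0,0,0,0,0,0.35],[0,0,0,0,0,0,0.35],[0,0,0,0,0,0,0.35],[0,0,0,0,0,-20,0.35],[0,0,0,0,0,-40,0.35]]}}

```text
time_s: 7.6
ee_pos: [496.6, 109.4, 80.2]
ee_rot: [-180.0, -0.2, -178.5]
force: [0.8, 0.2, 0.8]
gripper_width: 31.6
gripper_force: 0.0
```

Request:
{"api": "step_arm", "payload": {"steps": [[0,0,1.5,0,0,-10,0.5],[0,0,0,11.25,39.75,0,0.5],[0,0,0,11.25,39.75,0,0.5],[0,0,0,11.25,39.75,0,0.5],[0,0,0,11.25,39.75,0,0.5],[0,0,0,0,0,30,0.5],[0,0,0,0,0,0,0.5],[0,0,0,0,0,0,0.5]]}}

```text
time_s: 8.6
ee_pos: [453.1, 268.4, 61.1]
ee_rot: [-180.0, -0.0, 180.0]
force: [1.1, 0.6, -0.4]
gripper_width: 45.4
gripper_force: 0.0
```

Run:
```python
from workcell import *
from h import *
s=state();print(s["ee_pos"],s["ee_rot"],s["gripper_width"])
f=grab_frame("top");g=grab_frame("scene")
a=cv2.resize(f["image"][170:320,210:360],None,fx=4,fy=4);b=cv2.resize(g["image"][170:320,230:400],None,fx=4,fy=4)
cv2.imwrite("pics/hold2.png",np.hstack([a[:,180:580],b[:,:400]]))
```

```text
[453.10626675 268.39781864  61.05618256] [-1.79993110e+02 -1.35489064e-02  1.79950014e+02] 45.37017294729892
```

View pics/hold2.png

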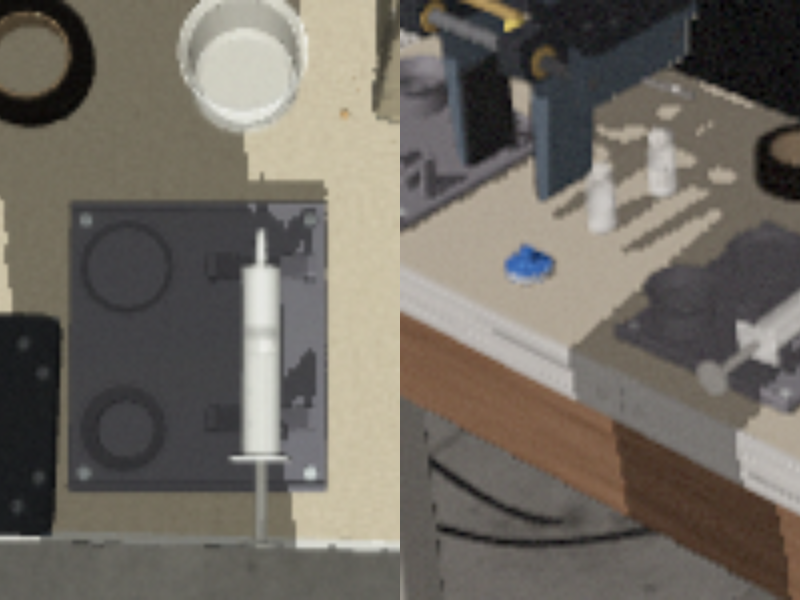

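Request:
{"api": "step_arm", "payload": {"steps": [[0,0,0,0.8,0.5,25,0.5],[0,0,0,0,0,20,0.5],[0,0,0,0,0,10,0.5],[0,0,0,0,0,4,0.5],[0,0,0,0,0,0,0.5],[0,0,0,0,0,0,0],[0,0,0,0,0,0,0],[0,0,0,0,0,0,0]], "force": 10}}

```text
time_s: 9.7
ee_pos: [452.4, 269.4, 2.3]
ee_rot: [180.0, 0.0, 180.0]
force: [0.1, 0.3, 2.0]
gripper_width: 23.1
gripper_force: 10.0
```

Request:
{"api": "step_arm", "payload": {"steps": [[0,0,0,0,0,0,0],[0,0,0,0,0,0,0],[0,0,0,0,0,0,0],[0,0,0,0,0,0,0],[0,0,0,0,0,0,0],[0,0,0,0,0,0,0],[0,0,0,0,0,0,0],[0,0,0,0,0,0,0]]}}

```text
time_s: 10.7
ee_pos: [452.4, 269.4, 2.2]
ee_rot: [180.0, 0.0, 180.0]
force: [-0.8, 0.1, 6.0]
gripper_width: 23.4
gripper_force: 10.1
```

Request:
{"api": "step_arm", "payload": {"steps": [[0,0,0,0,0,-10,0],[0,0,0,0,0,-25,0],[0,0,0,0,0,-25,0],[0,0,0,0,0,0,0],[0,0,0,0,0,0,0],[0,0,0,0,0,0,0],[0,0,0,0,0,0,0],[0,0,0,0,0,0,0]]}}

```text
time_s: 11.7
ee_pos: [452.0, 269.1, 61.5]
ee_rot: [-180.0, -0.0, 180.0]
force: [-0.8, -0.1, 0.9]
gripper_width: 23.1
gripper_force: 9.9
```

Run:
```python
from workcell import *
from h import *
s=state();print(s["ee_pos"],s["gripper_width"])
g=grab_frame("scene");p=w2px(g,s["ee_pos"]);print(p)
x,y=(p-[40,50]).astype(int)
cv2.imwrite("pics/hold3.png",cv2.resize(g["image"][y:y+80,x:x+100],None,fx=7,fy=7,interpolation=cv2.INTER_CUBIC))
f=grab_frame("top");print(w2px(f,s["ee_pos"]))
```

```text
[451.97477888 269.09968684  61.52172875] 23.130949962004784
[260.12192235 213.15288019]
[218.76682078 277.88681414]
```

View pics/hold3.png

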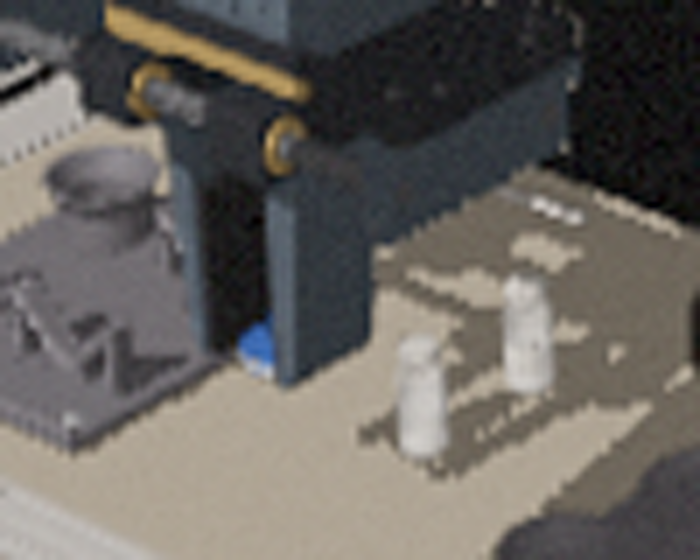

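Request:
{"api": "step_arm", "payload": {"steps": [[0,0,0,-25.2,-33.9,0,0],[0,0,0,-25.2,-33.9,0,0],[0,0,0,-25.1,-33.8,0,0],[0,0,0,0,0,0,0],[0,0,0,0,0,20,0],[0,0,0,0,0,14,0],[0,0,0,0,0,7,0],[0,0,0,0,0,0,0]]}}

```text
time_s: 12.8
ee_pos: [527.1, 167.9, 20.5]
ee_rot: [-180.0, -0.1, -180.0]
force: [-0.4, -0.2, -0.7]
gripper_width: 23.4
gripper_force: 9.9
```

Run:
```python
from workcell import *
from h import *
s=state();print(s["ee_pos"],s["gripper_width"],s["force"])
f=grab_frame("scene");im=f["image"]
for n in("scene","top"):
    f=grab_frame(n);im=f["image"];h=cv2.cvtColor(im,cv2.COLOR_BGR2HSV);m=cv2.inRange(h,(105,140,60),(125,255,255))
    c=w2px(f,s["ee_pos"]);q=np.zeros_like(m);u,v=c.astype(int);q[v-25:v+25,u-25:u+25]=m[v-25:v+25,u-25:u+25]
    ys,xs=np.nonzero(q);print(n,c,len(xs), xs.mean() if len(xs) else 0, ys.mean() if len(xs) else 0)
```

```text
[527.14281611 167.90352039  20.50418573] 23.43906356698611 [-0.42210505 -0.24792654 -0.66501823]
scene [321.51180864 230.970369  ] 31 318.96774193548384 228.38709677419354
top [285.71040132 235.95522586] 0 0 0
```

Request:
{"api": "step_arm", "payload": {"steps": [[0,0,0,0,0,3,0],[0,0,0,0,0,0,0],[0,0,0,0,0,0,0.45],[0,0,0,0,0,0,0.45],[0,0,0,0,0,0,0.45],[0,0,0,0,0,0,0.45],[0,0,0,0,0,-15,0.45],[0,0,0,0,0,-35,0.45]]}}

```text
time_s: 13.95
ee_pos: [526.7, 167.3, 68.0]
ee_rot: [-180.0, -0.2, 180.0]
force: [0.1, -0.1, -0.3]
gripper_width: 41.1
gripper_force: 0.0
```

Request:
{"api": "step_arm", "payload": {"steps": [[0,0,0,0,0,-20,0.45],[0,0,0,6.7,33,0,0.45],[0,0,0,6.7,33,0,0.45],[0,0,0,6.7,32.6,0,0.45],[0,0,0,0,0,0,0.45],[0,0,0,0,0,0,0.45],[0,0,0,0,0,0,0.45],[0,0,0,0,0,0,0.45]]}}

```text
time_s: 14.95
ee_pos: [507.8, 265.4, 88.1]
ee_rot: [-180.0, 0.0, 179.9]
force: [0.7, 0.7, 0.2]
gripper_width: 41.3
gripper_force: 0.0
```

Run:
```python
from workcell import *
from h import *
s=state();print(s["ee_pos"],s["gripper_width"],s["force"])
f=grab_frame("top");g=grab_frame("scene")
a=cv2.resize(f["image"][200:300,265:335],None,fx=6,fy=6,interpolation=cv2.INTER_CUBIC);b=cv2.resize(g["image"][210:280,270:340],None,fx=5.5,fy=5.5,interpolation=cv2.INTER_CUBIC)
b=cv2.copyMakeBorder(b,0,600-b.shape[0],0,0,cv2.BORDER_CONSTANT)
o=np.hstack([a,b])[:,:800];cv2.imwrite("pics/hold4.png",cv2.convertScaleAbs(o,alpha=1.6))
```

```text
[507.75180263 265.41587317  88.07018271] 41.30279808853025 [0.72864311 0.67919254 0.23640557]
```

View pics/hold4.png

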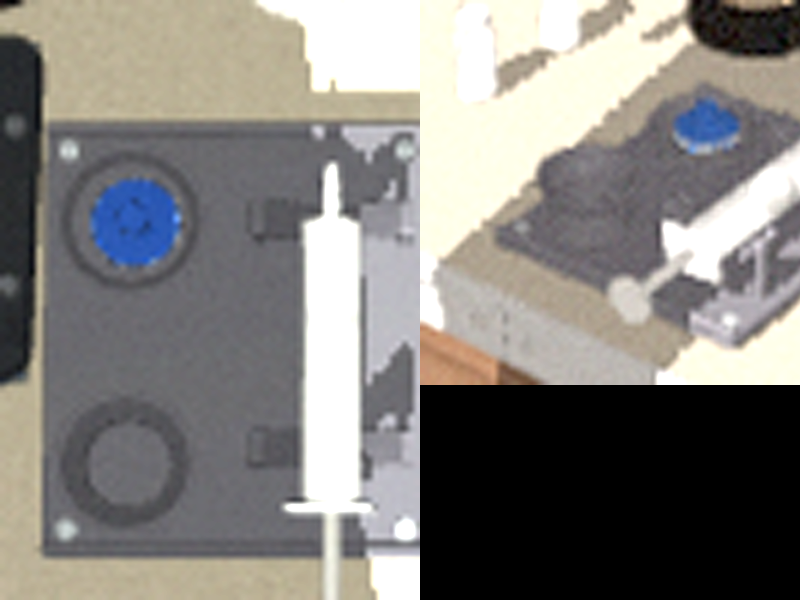

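Request:
{"api": "step_arm", "payload": {"steps": [[0,0,0,0.8,1,30,0.45],[0,0,0,0,0,25,0.45],[0,0,0,0,0,11,0.45],[0,0,0,0,0,0,0.45],[0,0,0,0,0,0,0],[0,0,0,0,0,0,0],[0,0,0,0,0,0,0],[0,0,0,0,0,0,0]]}}

```text
time_s: 16.05
ee_pos: [507.2, 267.4, 22.6]
ee_rot: [180.0, 0.1, 180.0]
force: [0.4, -0.8, 2.8]
gripper_width: 15.6
gripper_force: 10.0
```

Request:
{"api": "step_arm", "payload": {"steps": [[0,0,0,0,0,0,0],[0,0,0,0,0,0,0],[0,0,0,0,0,0,0],[0,0,0,0,0,-15,0],[0,0,0,0,0,-45,0],[0,0,0,0,0,0,0],[0,0,0,0,0,0,0],[0,0,0,0,0,0,0]]}}

```text
time_s: 17.05
ee_pos: [505.8, 266.7, 80.8]
ee_rot: [-179.9, -0.1, 180.0]
force: [-0.1, 0.0, -0.2]
gripper_width: 15.3
gripper_force: 10.0
```

Run:
```python
from workcell import *
from h import *
s=state();print(s["ee_pos"],s["gripper_width"])
g=grab_frame("scene");p=w2px(g,s["ee_pos"]);print(p)
x,y=(p-[40,50]).astype(int)
cv2.imwrite("pics/hold5.png",cv2.resize(g["image"][y:y+80,x:x+100],None,fx=7,fy=7,interpolation=cv2.INTER_CUBIC))
```

```text
[505.80398852 266.72958369  80.79916043] 15.312324304623166
[278.2810143  195.18066629]
```

View pics/hold5.png

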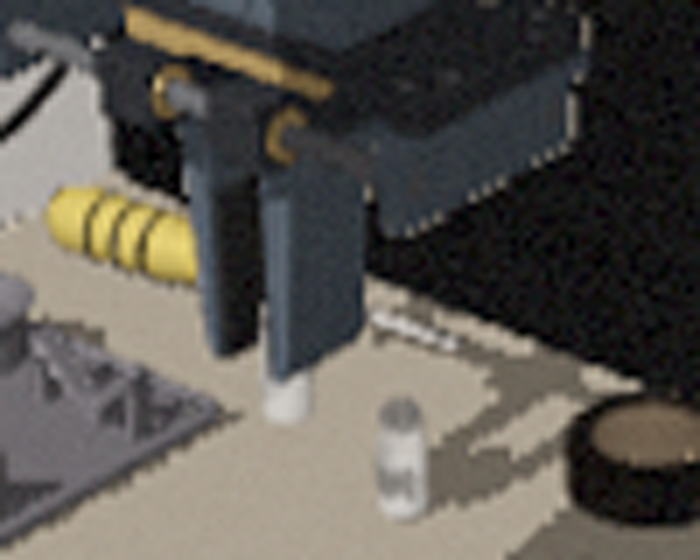

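Request:
{"api": "step_arm", "payload": {"steps": [[0,0,0,15.8,-33.8,0,0],[0,0,0,15.8,-33.7,0,0],[0,0,0,15.8,-33.7,0,0],[0,0,0,0,0,0,0],[0,0,0,0,0,20,0],[0,0,0,0,0,10,0],[0,0,0,0,0,0,0],[0,0,0,0,0,0,0]]}}

```text
time_s: 18.1
ee_pos: [459.8, 166.4, 52.1]
ee_rot: [180.0, 0.0, -180.0]
force: [0.9, 0.4, 0.3]
gripper_width: 15.5
gripper_force: 10.0
```

Request:
{"api": "step_arm", "payload": {"steps": [[0,0,0,0.8,-0.5,6,0],[0,0,0,0,0,7,0],[0,0,0,0,0,4,0],[0,0,0,0,0,0.5,0],[0,0,0,0,0,0,0],[0,0,0,0,0,0,0],[0,0,0,0,0,0,0],[0,0,0,0,0,0,0]]}}

```text
time_s: 19.1
ee_pos: [458.6, 165.5, 34.5]
ee_rot: [180.0, 0.0, 180.0]
force: [-0.5, 0.5, -0.8]
gripper_width: 15.5
gripper_force: 10.0
```

Request:
{"api": "step_arm", "payload": {"steps": [[0,0,0,0,0,0.5,0],[0,0,0,0,0,0,0.32],[0,0,0,0,0,0,0.32],[0,0,0,0,0,0,0.32],[0,0,0,0,0,0,0.32],[0,0,0,0,0,-10,0.32],[0,0,0,0,0,-25,0.32],[0,0,0,0,0,-30,0.32]]}}

```text
time_s: 20.1
ee_pos: [458.3, 165.4, 99.9]
ee_rot: [-180.0, -0.0, 180.0]
force: [-0.2, 0.8, 0.8]
gripper_width: 29.3
gripper_force: 0.0
```

Request:
{"api": "step_arm", "payload": {"steps": [[0,0,0,-9.6,-39.5,0,0.5],[0,0,0,-9.6,-39.5,0,0.5],[0,0,0,-9.6,-39.5,0,0.5],[0,0,0,-9.6,-39,0,0.5],[0,0,-1.9,0,0,30,0.5],[0,0,0,0,0,0,0.5],[0,0,0,0,0,0,0.5],[0,0,0,0,0,0,0.5]]}}

```text
time_s: 21.1
ee_pos: [497.6, 8.5, 70.0]
ee_rot: [180.0, 0.1, -178.1]
force: [0.0, -0.6, 0.0]
gripper_width: 45.5
gripper_force: 0.0
```

Run:
```python
from workcell import *
from h import *
s=state();print(s["ee_pos"],s["ee_rot"],s["gripper_width"])
f=grab_frame("top");g=grab_frame("scene")
a=cv2.resize(f["image"][200:300,260:326],None,fx=6,fy=6,interpolation=cv2.INTER_CUBIC);b=cv2.resize(g["image"][205:285,265:345],None,fx=5,fy=5,interpolation=cv2.INTER_CUBIC)
b=cv2.copyMakeBorder(b,0,600-b.shape[0],0,0,cv2.BORDER_CONSTANT)
cv2.imwrite("pics/hold6.png",cv2.convertScaleAbs(np.hstack([a,b]),alpha=1.5))
```

```text
[497.60735462   8.46466347  70.03036618] [ 1.79999704e+02  1.17063856e-01 -1.78065780e+02] 45.47500152381858
```

View pics/hold6.png

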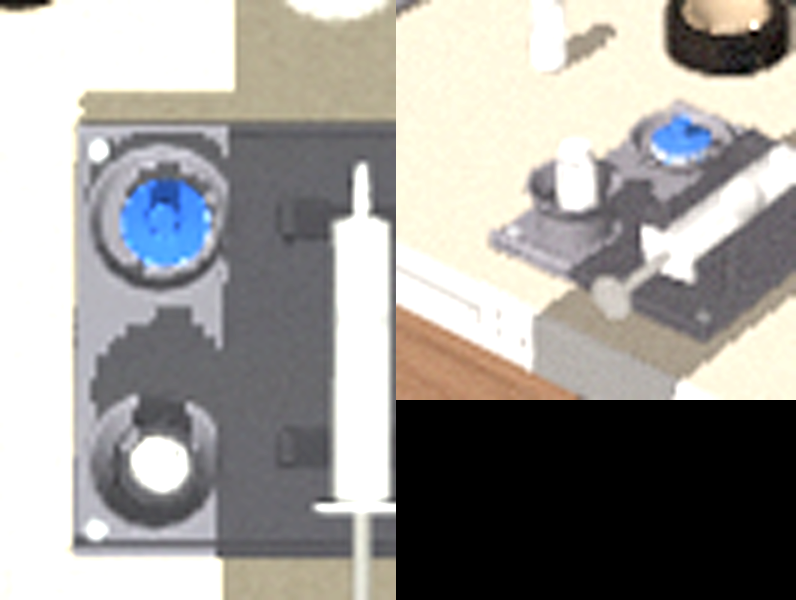

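Kit 1 is complete: the vial stands in the cup, the disc is seated flat, and the syringe lies across both saddles. Next is the column.

Request:
{"api": "step_arm", "payload": {"steps": [[0,0,0,0,0,30,0.5],[0,0,0,0,0,25,0.5],[0,0,0,0,0,12,0.5],[0,0,0,0,0,0,0.5],[0,0,0,0,0,0,0],[0,0,0,0,0,0,0],[0,0,0,0,0,0,0],[0,0,0,0,0,0,0]], "force": 20}}

```text
time_s: 22.2
ee_pos: [497.1, 8.2, 2.3]
ee_rot: [180.0, 0.0, -178.1]
force: [-1.0, 0.9, 2.6]
gripper_width: 14.2
gripper_force: 20.0
```

Request:
{"api": "step_arm", "payload": {"steps": [[0,0,0,0,0,0,0],[0,0,0,0,0,0,0],[0,0,0,0,0,0,0],[0,0,0,0,0,0,0],[0,0,0,0,0,-20,0],[0,0,0,0,0,-50,0],[0,0,0,0,0,-40,0],[0,0,1.9,0,0,0,0]]}}

```text
time_s: 23.2
ee_pos: [498.9, 7.8, 114.3]
ee_rot: [-180.0, 0.4, 179.9]
force: [0.4, -0.4, -2.0]
gripper_width: 14.7
gripper_force: 20.0
```

Request:
{"api": "step_arm", "payload": {"steps": [[0,0,0,0.3,45.6,0,0],[0,0,0,0.3,45.6,0,0],[0,0,0,0.3,45.6,0,0],[0,0,0,0.3,45.6,0,0],[0,0,0,0.3,45.6,0,0],[0,0,0,0.3,45.6,0,0],[0,0,0,0.3,45.6,0,0],[0,0,0,0.3,45.6,0,0]]}}

```text
time_s: 24.2
ee_pos: [493.4, 373.4, 109.3]
ee_rot: [-179.8, -0.2, 180.0]
force: [1.0, -0.2, -1.1]
gripper_width: 14.3
gripper_force: 20.0
```

Request:
{"api": "step_arm", "payload": {"steps": [[0,0,0,0,0,25,0],[0,0,0,0,0,25,0],[0,0,0,0,0,0,0],[0,0,0,0,0,0,0],[0,0,0,0,0,0,0],[0,0,0,0,0,0,0],[0,0,0,0,0,0,0],[0,0,0,0,0,0,0]]}}

```text
time_s: 25.2
ee_pos: [494.6, 372.8, 62.2]
ee_rot: [180.0, 0.0, 180.0]
force: [0.6, -0.8, -1.0]
gripper_width: 14.2
gripper_force: 20.0
```

Run:
```python
from workcell import *
from h import *
s=state();p=s["ee_pos"];print(p,s["ee_rot"],s["gripper_width"])
f=grab_frame("top");h=cv2.cvtColor(f["image"],cv2.COLOR_BGR2HSV)
m=cv2.inRange(h,(0,150,100),(6,255,255))|cv2.inRange(h,(174,150,100),(180,255,255));m[:,:110]=0;m[:,220:]=0
n,l,st,c=cv2.connectedComponentsWithStats(m)
for i in range(1,n):
    if st[i,4]>4: print(st[i],px2w(f,*c[i],p[2]+6))
print(w2px(f,[494.7-76,373,p[2]+6]),w2px(f,[494.7+76,373,p[2]+6]))
```

```text
[494.63962089 372.81249124  62.24398754] [1.79979467e+02 2.19157009e-02 1.79990971e+02] 14.238372622071955
[156 200   4   6  21] [569.50444356 372.03196017  68.24398754]
[151 294   4   7  18] [419.09200739 369.85872096  68.24398754]
[150.99428952 296.91238164] [157.1606602 201.8205204]
```

Request:
{"api": "step_arm", "payload": {"steps": [[0,0,0.5,0,1,15,0],[0,0,0,0,0,14,0],[0,0,0,0,0,8,0],[0,0,0,0,0,4,0],[0,0,0,0,0,1,0],[0,0,0,0,0,0,0],[0,0,0,0,0,0,0],[0,0,0,0,0,0,0]]}}

```text
time_s: 26.25
ee_pos: [494.7, 373.9, 20.2]
ee_rot: [180.0, 0.0, 179.5]
force: [-0.2, 0.2, -1.1]
gripper_width: 14.1
gripper_force: 20.0
```

Request:
{"api": "step_arm", "payload": {"steps": [[0,0,0,0,0,0.8,0],[0,0,0,0,0,0,0.35],[0,0,0,0,0,0,0.35],[0,0,0,0,0,0,0.35],[0,0,0,0,0,0,0.35],[0,0,0,0,0,-10,0.35],[0,0,0,0,0,-30,0.35],[0,0,0,0,0,-35,0.35]]}}

```text
time_s: 27.25
ee_pos: [494.4, 373.7, 95.2]
ee_rot: [-180.0, -0.0, 179.5]
force: [0.4, 0.2, 1.1]
gripper_width: 31.8
gripper_force: 0.0
```

Request:
{"api": "step_arm", "payload": {"steps": [[0,0,-0.5,0,0,0,0.45],[0,0,0,-20.3,-35.8,0,0.45],[0,0,0,-20.3,-35.8,0,0.45],[0,0,0,-20.2,-35.8,0,0.45],[0,0,0,0,0,20,0.45],[0,0,0,0,0,0,0.45],[0,0,0,0,0,0,0.45],[0,0,0,0,0,0,0.45]]}}

```text
time_s: 28.25
ee_pos: [555.4, 267.1, 74.8]
ee_rot: [180.0, 0.1, -180.0]
force: [0.3, 0.2, 0.4]
gripper_width: 41.1
gripper_force: 0.0
```

Run:
```python
from workcell import *
from h import *
s=state();print(s["ee_pos"],s["ee_rot"],s["gripper_width"])
f=grab_frame("top");g=grab_frame("scene")
a=cv2.resize(f["image"][190:310,110:190],None,fx=5,fy=5,interpolation=cv2.INTER_CUBIC);b=cv2.resize(g["image"][165:245,190:270],None,fx=5,fy=5,interpolation=cv2.INTER_CUBIC)
b=cv2.copyMakeBorder(b,0,600-b.shape[0],0,0,cv2.BORDER_CONSTANT)
cv2.imwrite("pics/hold7.png",cv2.convertScaleAbs(np.hstack([a,b]),alpha=1.3))
```

```text
[555.44809189 267.08094795  74.76267332] [ 1.79969060e+02  5.46709973e-02 -1.79952522e+02] 41.091096887272315
```

View pics/hold7.png

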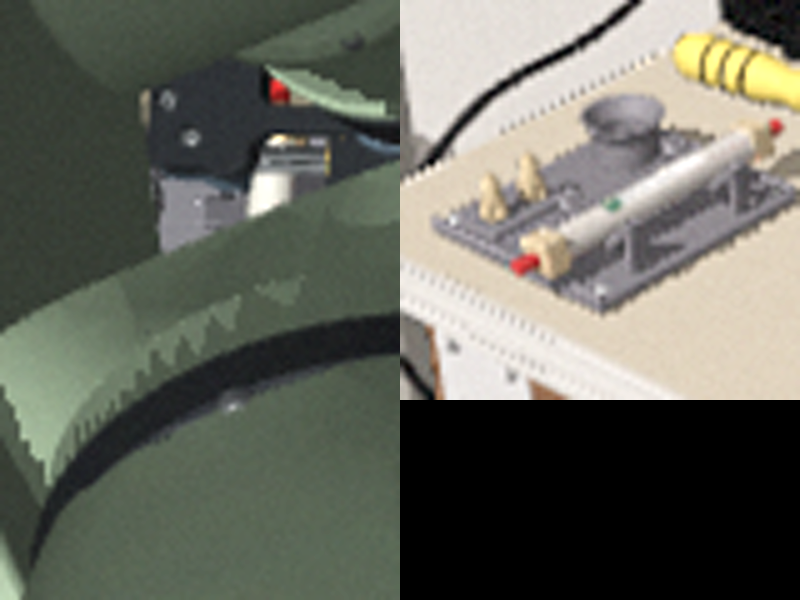

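The column lies in both saddles, seen in the scene crop with its plugs at about (525,263) and (775,127). Now the second vial.

Request:
{"api": "step_arm", "payload": {"steps": [[0,0,0,0,0,30,0.45],[0,0,0,0,0,16,0.45],[0,0,0,0,0,6,0.45],[0,0,0,0,0,0,0.45],[0,0,0,0,0,0,0],[0,0,0,0,0,0,0],[0,0,0,0,0,0,0],[0,0,0,0,0,0,0]], "force": 10}}

```text
time_s: 29.35
ee_pos: [555.6, 266.5, 22.6]
ee_rot: [180.0, 0.0, 180.0]
force: [-0.3, -0.3, 2.7]
gripper_width: 15.1
gripper_force: 10.0
```

Request:
{"api": "step_arm", "payload": {"steps": [[0,0,0,0,0,0,0],[0,0,0,0,0,0,0],[0,0,0,0,0,0,0],[0,0,0,0,0,-15,0],[0,0,0,0,0,-50,0],[0,0,0,0,0,0,0],[0,0,0,0,0,0,0],[0,0,0,0,0,0,0]]}}

```text
time_s: 30.35
ee_pos: [554.4, 266.0, 85.9]
ee_rot: [-179.9, -0.1, 180.0]
force: [-0.2, -0.2, -0.5]
gripper_width: 15.4
gripper_force: 10.0
```

Request:
{"api": "step_arm", "payload": {"steps": [[0,0,0,6.2,40.75,0,0],[0,0,0,6.2,40.75,0,0],[0,0,0,6.2,40.75,0,0],[0,0,0,6.1,40.75,0,0],[0,0,0,0,0,20,0],[0,0,0,0,0,12,0],[0,0,0,0,0,0,0],[0,0,0,0,0,0,0]]}}

```text
time_s: 31.35
ee_pos: [531.1, 429.0, 55.4]
ee_rot: [180.0, 0.0, 179.9]
force: [1.2, 0.2, -0.4]
gripper_width: 15.3
gripper_force: 10.0
```

Run:
```python
from workcell import *
from h import *
s=state();p=s["ee_pos"];print(p)
g=grab_frame("scene");q=w2px(g,p);x,y=(q-[40,50]).astype(int);x=max(x,0)
cv2.imwrite("pics/hold8.png",cv2.resize(g["image"][y:y+80,x:x+100],None,fx=7,fy=7,interpolation=cv2.INTER_CUBIC))
```

```text
[531.09703289 429.0167731   55.44564913]
```

View pics/hold8.png

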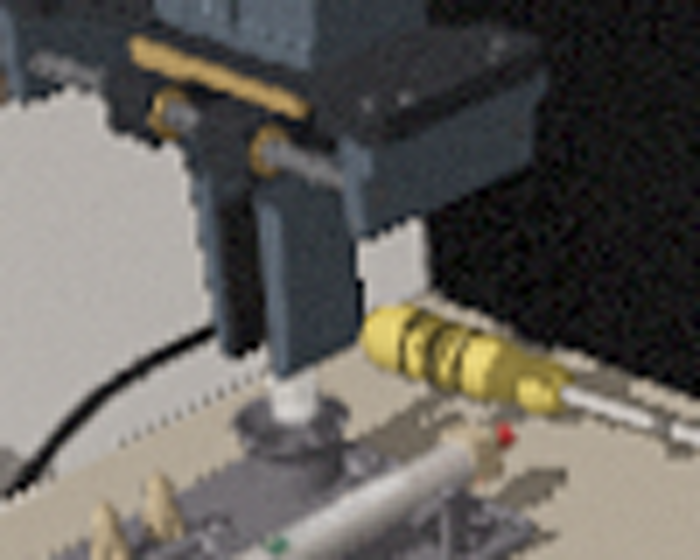

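Vial is above the cup, centred (foot near crop (293,420), cup mouth around (293,415)). Lower 20.5 mm.

Request:
{"api": "step_arm", "payload": {"steps": [[0,0,0,0,0.5,7,0],[0,0,0,0,0,8,0],[0,0,0,0,0,4,0],[0,0,0,0,0,1.8,0],[0,0,0,0,0,0,0],[0,0,0,0,0,0,0],[0,0,0,0,0,0,0],[0,0,0,0,0,0,0]]}}

```text
time_s: 32.4
ee_pos: [530.7, 430.0, 34.5]
ee_rot: [180.0, 0.0, 180.0]
force: [0.2, 0.5, 0.0]
gripper_width: 15.5
gripper_force: 10.0
```

Request:
{"api": "step_arm", "payload": {"steps": [[0,0,0,0,0,0.5,0],[0,0,0,0,0,0,0.32],[0,0,0,0,0,0,0.32],[0,0,0,0,0,0,0.32],[0,0,0,0,0,0,0.32],[0,0,0,0,0,-10,0.32],[0,0,0,0,0,-40,0.32],[0,0,0,0,0,-60,0.32]]}}

```text
time_s: 33.4
ee_pos: [529.8, 429.2, 143.7]
ee_rot: [-179.9, -0.2, 180.0]
force: [0.5, 1.0, 0.1]
gripper_width: 28.9
gripper_force: 0.0
```

Request:
{"api": "step_arm", "payload": {"steps": [[0,0,0,0,0,-40,0.32],[0,0,0,45,15,0,0.32],[0,0,0,45,15,0,0.32],[0,0,0,45,15,0,0.32],[0,0,0,45,15,0,0.32],[0,0,0,45,15,0,0.32],[0,0,0,45,15,0,0.32],[0,0,0,45,15,0,0.32]]}}

```text
time_s: 34.4
ee_pos: [214.3, 535.4, 184.9]
ee_rot: [179.9, 0.0, 180.0]
force: [0.4, -0.1, 0.4]
gripper_width: 29.3
gripper_force: 0.0
```

Run:
```python
from workcell import *
from h import *
s=state();print(s["ee_pos"])
f=grab_frame("top");g=grab_frame("scene")
a=cv2.resize(f["image"][190:310,105:345],None,fx=3.3,fy=3.3,interpolation=cv2.INTER_CUBIC)[:330,:790];b=cv2.resize(g["image"][170:280,185:385],None,fx=2.4,fy=2.4,interpolation=cv2.INTER_CUBIC)
b=cv2.copyMakeBorder(b,0,0,0,a.shape[1]-b.shape[1],cv2.BORDER_CONSTANT)
cv2.imwrite("pics/final.png",cv2.convertScaleAbs(np.vstack([a,b]),alpha=1.3))
```

```text
[214.2585025  535.42283059 184.88924505]
```

View pics/final.png

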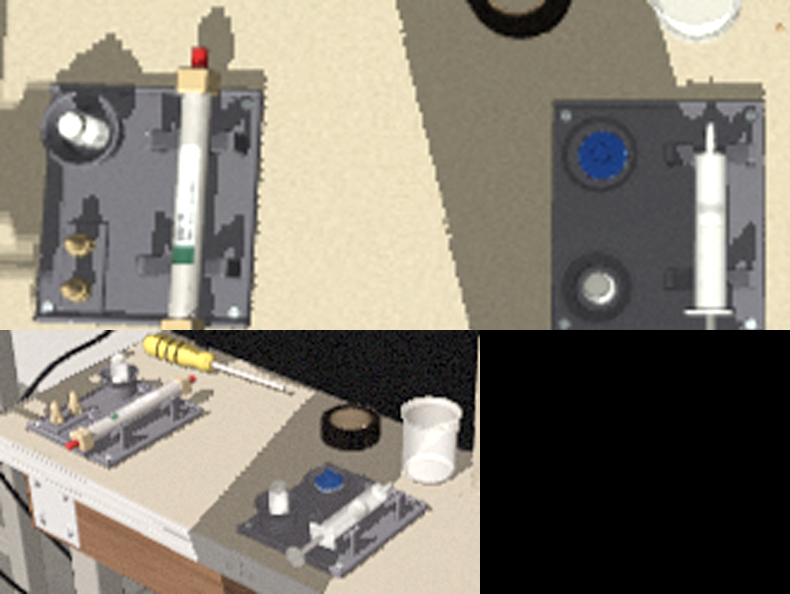

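```bash
python3 -c "
from workcell import *
print(job_done())"
```

```text
the job is handed in; nothing more can be done
None
```

Both kits are made up and handed in, at about 34.5 s on the robot's clock; the last pictures show all five items in their places and the arm clear of the racks.

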